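Pack the tee under the tray of the fittings box

TASK

Lift the handled top tray of the grey cantilever fittings box up and over until it stands fully open on the far side of the box, and lay the white plastic pipe tee (the T-shaped fitting with three mouths) in the compartment underneath. Then lower the tray back until it sits fully home on the box with the tee inside.

Things in the scene. Friction and masses are not known exactly. Their poses are not given: they have to be found in the camera images.
- case: Grey metal fittings box, fixed: open case 160 (its x) by 220 (y) by 65 mm high, walls and floor 4 mm, so the compartment is 152 by 212 by 61 mm deep. Origin: centre of its underside, on the table. Its x points away from the robot (turned up to 0.25 rad), the way the tray swings open. The aluminium tray (30 mm high, small parts fixed in it) closes it; closed, its underside is 66 mm over the table.
- tray_grip (a point): Middle of the tray's black handle bar. The bar runs along the case's y over the middle of the tray: 12 mm wide, 14 mm high, 94 mm clear between its posts; its middle is 64 mm above the tray's underside, 34 mm above the tray's rim (closed: 130 mm over the table, above the case's centre). Axes are those of the tray, always parallel to the case's: the tray never tips.
- tray_swing (a joint): q, angle of the tray's links, rad: 0 closed and home, 2.27 fully open (a stop). The level tray follows an arc of radius 94 mm: from closed, by 85 - 94 cos(q + 0.436) mm along the case's x and 94 sin(q + 0.436) - 40 mm up; open it is 170 mm along x, clear of the compartment. 0.35 kg, hinges slightly stiff: 0.4 rad or more from the top of the arc (q = 1.13) it sinks slowly to that side's stop.
- tee_mid (a point): White plastic pipe tee, loose, 0.09 kg, lying flat on the table among other white fittings, left or right of the box, turned any way. Straight run 100 mm long along its x (-50 to +50), branch from its middle along +y to 55 mm. Pipe 32 mm thick; each of the 3 ends is a round socket 40 mm thick, 22 mm long. The point is where run and branch axes cross, 20 mm above its underside; z up.
There are look-alikes about, which are no part of the job. Leave any black, blue or yellow look-alike of the part that bears tee_mid alone.

How it is judged (in metres and radians):
On the way, in this order (a step that is already met when the one before it is completed fails the run):
1. the tray is swung open (more than 1.9 rad) (value of joint tray_swing above 1.9 rad), for 0.2 s.
2. the tee lies released in the compartment, with the tray still open (value of joint tray_swing above 1.5 rad and x of tee_mid in the frame of case between -0.076 and 0.076 m and y of tee_mid in the frame of case between -0.106 and 0.106 m and height (world z) of tee_mid below 0.05 m and contact force between the fingers and tee below 0.1 N), for 0.2 s.
At the end, for the whole second after the job is handed in: The tray is back down on the case (within 0.12 rad, about 10 mm, of home) and still, and the tee is inside the compartment under it (its middle within the case's walls and less than 50 mm above the table) (value of joint tray_swing below 0.12 rad and velocity of joint tray_swing between -0.05 and 0.05 rad/s and x of tee_mid in the frame of case between -0.076 and 0.076 m and y of tee_mid in the frame of case between -0.106 and 0.106 m and height (world z) of tee_mid below 0.05 m); the robot touches nothing.
It also fails if it takes over 69 s, if anything falls off the work surface, if the arm or the gripper's body presses on something with over 40 N, if the wrist force passes 120 N, or if a joint passes its speed limit or range.

ROBOT

A 7-joint arm with a two-finger parallel gripper is mounted at the origin on the work surface. World frame = base frame: x ahead of the robot, y to its left, z up, the work surface at z = 0. Lengths are in m, angles in degrees, forces in N, time in s.
With the tool pointing down it reaches from about 0.425 to 0.875 m from the base axis. Payload 4.7 kg.
Tool frame: the origin (TCP) lies midway between the tips of the shut fingers; the grasp point (between the pads) lies 19 mm behind it; z points along the fingers, y is the direction in which the jaws open and shut (so a half turn about z gives the same grasp; the last joint's range is limited). The gripper opens to 87 mm and grips with 3 to 60 N. Pads are 19 mm wide; open, the fingers measure 117 mm over their backs; the gripper's body (75 mm by 190 mm) begins 51 mm behind the grasp point.
Start: joints at [-71.958, 18.392, -4.016, 83.108, 1.295, 78.541, -3.26], TCP at [0.193, 0.621, 0.223] pointing down, gripper open.
Joint ranges: [-163.93, 163.93], [-17.29, 119.83], [-79.2, 71.16], [3.27, 140.29], [-89.18, 269.18], [5.43, 117.66], [-154.24, 154.24]. Speed limits (degrees/s): [147.25, 147.25, 180, 180, 180, 180, 180].

INTERFACE

Orientations are given as [roll, pitch, yaw] about the fixed x, y, z axes, in that order (R = Rz(yaw) Ry(pitch) Rx(roll)).
In Python, from cell import env gives the robot as it stands. The module is installed in compiled form; this text tells all that it offers.
- The arm moves only by the tool servo_tool, never from a script. Its argument "plan" is a list of rows, each a list of 3 entries, a list of its own where there are three numbers: the opening, from 0 (shut) to 1 (fully open), then the shift along the tool's x, y, z in cm, then the turn, a rotation vector about the tool's x, y, z in degrees. A call has 1 to 20 rows; each row shifts and turns the pose as measured when the row begins, along the tool's axes as they then stand; what a row does not reach is not made up. A row lasts 1/12 s, in which the tool goes at most 41.7 mm and 7.16 degrees, less where a joint would pass 70% of its speed; a pose out of reach is approached as far as the arm can. A call is refused whole if a number of a shift passes 4.17 or a number of a turn 7.16, either way. A call with a gripper value outside its range is refused whole. The fingers move at their own pace and stop on an object; "force" is the grip in N (left out, the last holds). Time passes only in rows, so rows that do not move let the fingers close. It gives the time, the measured TCP pose, the force and the opening at its end, in the units of the state.
- env.get_obs(): the state, without advancing time (a new reading comes with each control period).
- env.read_camera(name): name is "side" or "top" or "wrist"; returns a dict with "image" (420x560x3 uint8, blue, green, red), "fx", "fy", "cx", "cy" (pixels), "k1" (the pictures are not rectified: a ray, as slopes to the right and down, at radius r is drawn at 1 + k1 r^2 times it, then the intrinsics apply), "rvec" (rotation vector, rad) and "tvec" (3), from world to camera coordinates, as OpenCV has them; the wrist camera has in their place "T_tool_cam" (4x4, takes a point from camera to tool coordinates, whose origin is the TCP and whose axes are the flange's). Camera axes: x right, y down, z forward; pixel columns grow to the right and rows downward; lengths in m; the calibration is good to about 2 mm. A picture is of the moment at which its call begins: read the wrist's pose just before it. There is no depth.
- env.sign_off(): hands the job in, once; it reports no verdict.
The state is a dict: "time_s": time; "qpos": joint angles; "joint_velocities": joint speeds; "effort": joint torques, N m; "tool_pos": TCP position; "tool_rot": TCP orientation; "force": force on the tool from outside, world axes, zero at the start; "wrist_torque": the same for the moment, N m; "grip_width": finger opening in m.
Only numpy, scipy, OpenCV 4.12 (cv2) and the standard library are available. Lean on these libraries where they do the work, as an engineer would, in place of code of your own. Each camera call takes 0.05 s, during which the arm holds its last target. There are 200 camera calls.

## Working session

There is one attempt and no reset: what is moved stays moved. The work goes in short steps, Python scripts to look and compute and a tool call to move; the robot and the scene stay as the last step left them, time stands still between calls to the robot, and variables do not carry over. Pictures are saved under pics/ and viewed, about 8 in all and at most 12, crops included, and the job is handed in when it is done.

Besides the shell and the picture viewer there is one more tool, called after ">>>" in YAML: its name, and indented under it one key for each argument. servo_tool: Moves the arm, as the interface text tells. Its arguments: {"type":"object","properties":{"plan":{"type":"array"},"force":{"type":"number"}},"required":["plan"]}

```bash
mkdir -p pics; cat > h.py <<'E'
import numpy as np, cv2
from cell import env
def cam(n):
    o=env.get_obs(); c=env.read_camera(n)
    if n=="wrist":
        from scipy.spatial.transform import Rotation as R
        T=np.eye(4);T[:3,:3]=R.from_euler('xyz',o["tool_rot"],degrees=True).as_matrix();T[:3,3]=o["tool_pos"]
        W=T@np.array(c["T_tool_cam"]); Rw=W[:3,:3].T; t=-Rw@W[:3,3]
    else:
        Rw=cv2.Rodrigues(np.array(c["rvec"],float))[0]; t=np.array(c["tvec"],float).ravel()
    c["R"]=Rw;c["t"]=t;return c
def ray(c,u,v):
    x=(u-c["cx"])/c["fx"];y=(v-c["cy"])/c["fy"];rd=np.hypot(x,y);r=rd
    for _ in range(20): r=rd/(1+c["k1"]*r*r)
    s=r/rd if rd>0 else 1
    return -c["R"].T@c["t"], c["R"].T@np.array([x*s,y*s,1])
def plane(c,u,v,z):
    o,d=ray(c,u,v); return o+d*(z-o[2])/d[2]
def proj(c,P):
    p=c["R"]@np.array(P,float)+c["t"];x,y=p[0]/p[2],p[1]/p[2];k=1+c["k1"]*(x*x+y*y)
    return np.array([c["fx"]*x*k+c["cx"],c["fy"]*y*k+c["cy"]])
E
python3 - <<'E'
from h import *
print(env.get_obs())
for n in("top","side"):
    c=cam(n);cv2.imwrite(f"pics/{n}0.png",c["image"]);print(n,-c["R"].T@c["t"])
E
```

```text
{'time_s': 0.0, 'qpos': array([-71.95886282,  18.43761529,  -4.01550191,  83.17478316,
         1.29487742,  78.5404191 ,  -3.25800999]), 'joint_velocities': array([ 0.06353719,  0.03587697,  0.04263465,  0.04058133, -0.01041072,
       -0.07077555, -0.08130112]), 'effort': array([ 2.94457623e-04, -4.91282487e+01, -4.03881753e-01, -3.12533391e+01,
       -6.40847068e-02,  4.36048291e-02,  1.55431999e-04]), 'tool_pos': array([0.19245589, 0.62027838, 0.22147892]), 'tool_rot': array([-1.79892418e+02,  5.64228026e-03,  1.62770552e+02]), 'force': array([-0.40605626, -0.51256872, -0.48038474]), 'wrist_torque': array([ 0.01600857, -0.05467151,  0.05206262]), 'grip_width': 0.08732716608457308}
top [0.35850176 0.05713302 1.12530494]
side [0.02190958 1.08157817 1.14024605]
```

View pics/top0.png

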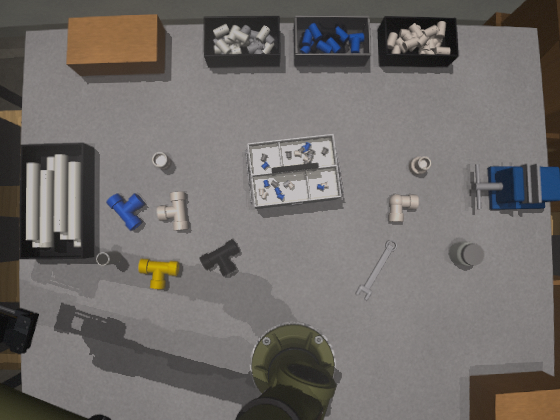

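View pics/side0.png

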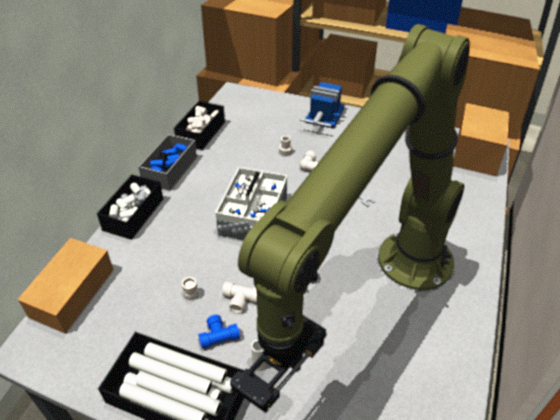

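Top view: the white T at (175,211) has three mouths. The other white items are an elbow at (402,206) and couplings/rings at (161,160), (421,164) and (103,258). The black, blue and yellow tees are at (221,258), (126,210) and (159,272). The T at (175,211) fits the description. The tray is at (295,172) and its handle runs about (272–318,168). Next I'll enlarge that T and measure.

```bash
cat > m.py <<'E'
from h import *
def comp(m,u,v):
    n,l,s,ce=cv2.connectedComponentsWithStats(m.astype(np.uint8)); 
    best=min(range(1,n),key=lambda i:1e9 if s[i,4]<30 else np.hypot(*(ce[i]-(u,v))))
    return l==best
E
python3 - <<'E'
from m import *
c=cam("top");im=c["image"];h=cv2.cvtColor(im,cv2.COLOR_BGR2HSV)
roi=np.zeros(im.shape[:2],bool);roi[185:236,150:195]=1
tm=comp((h[...,2]>150)&(h[...,1]<60)&roi,175,211)
print("tee area",tm.sum())
ys,xs=np.nonzero(tm);P=np.array([plane(c,x,y,.03)[:2] for x,y in zip(xs,ys)])
r=cv2.minAreaRect((P*1000).astype(np.float32));print(r,P.mean(0)); print(cv2.boxPoints(r))
roi[:]=0;roi[150:190,262:330]=1
hm=comp((im.max(2)<60)&roi,295,168);ys,xs=np.nonzero(hm)
P=np.array([plane(c,x,y,.137)[:2] for x,y in zip(xs,ys)])
print("handle",hm.sum(),cv2.minAreaRect((P*1000).astype(np.float32)),P.mean(0))
a=cv2.resize(im[180:240,145:205],(400,400),interpolation=cv2.INTER_CUBIC)
b=im[130:215,240:350].copy();b[hm[130:215,240:350]]=(0,0,255);b=cv2.resize(b,(400,309),interpolation=cv2.INTER_NEAREST)
k=im[180:240,145:205].copy();k[tm[180:240,145:205]]=(0,255,0);k=cv2.resize(k,(200,200))
o=np.zeros((520,800,3),np.uint8);o[:400,:400]=a;o[:309,400:]=b;o[312:512,400:600]=k
cv2.imwrite("pics/crop1.png",o)
# rim corners at z=.096
for u,v in((249,143),(333,135),(341,202),(255,210)): print(plane(c,u,v,.096))
E
```

```text
tee area 516
((418.8357849121094, 317.51788330078125), (99.7586669921875, 71.39415740966797), 5.469104290008545) [0.41947005 0.30686834]
[[365.78125 348.29852]
 [372.58575 277.22937]
 [471.89032 286.73724]
 [465.08582 357.8064 ]]
handle 1 ((509.01202392578125, -16.676422119140625), (0.0, 0.0), 0.0) [ 0.50901201 -0.01667642]
[0.58280867 0.10174341 0.096     ]
[ 0.6005876 -0.1101714  0.096    ]
[ 0.43072561 -0.12571129  0.096     ]
[0.41443366 0.08931179 0.096     ]
```

View pics/crop1.png

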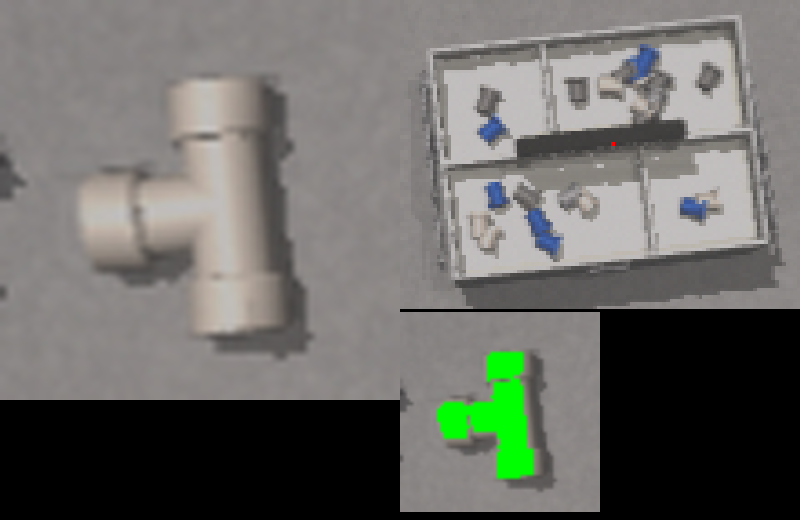

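The crop confirms the T at (175,211): three socketed ends, with the branch pointing left. The tray in the crop is closed, its centre at about (0.507, -0.011) with a yaw of about 4.6°. I'll turn the jaws across the bar and move above it.

>>> servo_tool:
  plan:
    - [1, [0, 0, 0], [0, 0, 6.8]]
    - [1, [0, 0, 0], [0, 0, 6.8]]
    - [1, [0, 0, 0], [0, 0, 6.8]]
    - [1, [0, 0, 0], [0, 0, 6.8]]
    - [1, [0, 0, 0], [0, 0, 6.8]]
    - [1, [0, 0, 0], [0, 0, 6.8]]
    - [1, [0, 0, 0], [0, 0, 6.8]]
    - [1, [0, 0, 0], [0, 0, 6.8]]
    - [1, [0, 0, 0], [0, 0, 6.8]]
    - [1, [0, 0, 0], [0, 0, 6.8]]
    - [1, [-3.8, 1.5, 0], [0, 0, 0]]
    - [1, [-3.8, 1.5, 0], [0, 0, 0]]
    - [1, [-3.8, 1.5, 0], [0, 0, 0]]
    - [1, [-3.8, 1.5, 0], [0, 0, 0]]
    - [1, [-3.8, 1.5, 0], [0, 0, 0]]
    - [1, [-3.8, 1.5, 0], [0, 0, 0]]
    - [1, [-3.8, 1.5, 0], [0, 0, 0]]
    - [1, [-3.8, 1.5, 0], [0, 0, 0]]
    - [1, [-3.8, 1.5, 0], [0, 0, 0]]
    - [1, [-3.8, 1.5, 0], [0, 0, 0]]
  force: 30

```text
time_s: 1.82
tool_pos: [0.3467, 0.2391, 0.2122]
tool_rot: [-179.4, 0.8, 92.3]
force: [0.9, 1.0, -0.7]
grip_width: 0.0871
```

```bash
cat >> h.py <<'E'
from scipy.spatial.transform import Rotation as Ro
def togo(p,yaw=94.6):
    o=env.get_obs();M=Ro.from_euler('xyz',o["tool_rot"],degrees=True)
    G=Ro.from_euler('xyz',[180,0,yaw],degrees=True)
    print("t",round(o["time_s"],2),"pos",o["tool_pos"].round(4),"rot",o["tool_rot"].round(1),"w",round(o["grip_width"],4),"F",o["force"].round(1))
    print("togo cm",(M.inv().apply(np.array(p)-o["tool_pos"])*100).round(2),"turn",(M.inv()*G).as_rotvec(degrees=True).round(1), "cm after turn",(G.inv().apply(np.array(p)-o["tool_pos"])*100).round(2))
E
python3 -c "
from h import *
togo([.507,-.011,.22])"
```

```text
t 1.82 pos [0.3467 0.2391 0.2122] rot [-179.4    0.8   92.3] w 0.0871 F [ 0.9  1.  -0.7]
togo cm [-25.64  15.01  -0.59] turn [-0.6  0.8 -2.3] cm after turn [-26.21  13.98  -0.78]
```

>>> servo_tool:
  plan:
    - [1, [-3.6, 2.0, -0.1], [0, 0, -0.3]]
    - [1, [-3.6, 2.0, -0.1], [-0.1, 0.1, -0.3]]
    - [1, [-3.6, 2.0, -0.1], [-0.1, 0.1, -0.3]]
    - [1, [-3.6, 2.0, -0.1], [-0.1, 0.1, -0.3]]
    - [1, [-3.6, 2.0, -0.1], [-0.1, 0.1, -0.3]]
    - [1, [-3.6, 2.0, -0.1], [-0.1, 0.1, -0.3]]
    - [1, [-2.4, 1.2, -0.1], [-0.1, 0.1, -0.3]]
    - [1, [0, 0, 0], [0, 0, 0]]

```text
time_s: 2.48
tool_pos: [0.4924, -0.0088, 0.221]
tool_rot: [179.7, 0.0, 93.9]
force: [-0.9, 0.0, -0.0]
grip_width: 0.0871
```

```bash
python3 - <<'E'
from h import *
togo([.507,-.011,.22])
c=cam("wrist");np.set_printoptions(suppress=True,precision=3)
print(c["T_tool_cam"])
im=c["image"].copy();print(proj(c,[.507,-.011,.137]))
cv2.imwrite("pics/w1.png",im)
E
```

```text
t 2.48 pos [ 0.4924 -0.0088  0.221 ] rot [179.7   0.   93.9] w 0.0871 F [-0.9  0.  -0. ]
togo cm [-0.32  1.45  0.11] turn [ 0.3  0.  -0.7] cm after turn [-0.34  1.44  0.1 ]
[[-0.001 -0.964 -0.267  0.073]
 [ 1.    -0.001 -0.001  0.001]
 [ 0.    -0.267  0.964 -0.162]
 [ 0.     0.     0.     1.   ]]
[297.685 225.672]
```

View pics/w1.png

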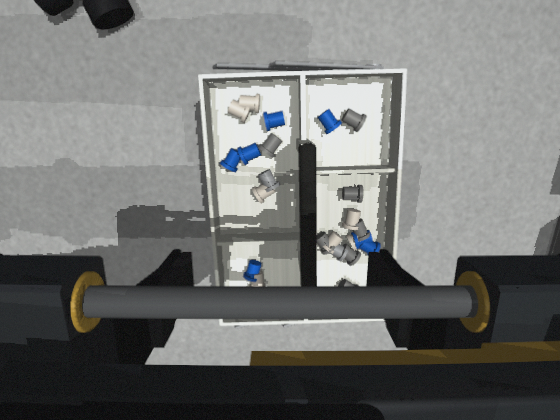

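The wrist view shows the black bar with its centreline at u≈308 and its +y end at v≈146. The tray's rim corners are at about (201,76), (406,70), (394,322) and (221,325). I'll turn these into positions.

```bash
python3 - <<'E'
from h import *
c=cam("wrist");im=c["image"];np.set_printoptions(suppress=True,precision=4)
m=(im.max(2)<75);print(c["fx"])
for v in range(150,281,20):
    xs=np.nonzero(m[v,290:325])[0]+290; print(v,xs.min(),xs.max(),plane(c,xs.min()-.5,v,.137)[:2],plane(c,xs.max()+.5,v,.137)[:2],im[v,296:322].max(1))
print("end",plane(c,308,144,.137))
for u,v in((201,76),(406,70),(394,322),(221,325)): print(plane(c,u,v,.096))
t=cam("top");print("top bar ends",plane(t,272,171,.137),plane(t,318.5,165.5,.137))
for z in(.096,): print([plane(t,u,v,z)[:2] for u,v in ((247.5,143.5),(333,134.5),(341.5,196.5),(255.5,206.5))])
E
```

```text
353.8026795343532
150 299 316 [0.502  0.0457] [0.5143 0.0465] [143 107  86  73  35  29  34  34  40  41  39  40  41  39  40  42  43  43
  39  39  36 135 226 229 230 229]
170 300 317 [0.5038 0.032 ] [0.5163 0.0328] [ 96  95  98 133  64  21  32  37  37  39  39  43  38  43  39  40  38  38
  43  33  39  43  97 101 101 102]
190 300 316 [0.5049 0.0178] [0.517  0.0186] [101  98  94  95  55  23  28  30  37  40  29  36  40  34  36  38  39  37
  39  40  32  76 220 228 228 227]
210 300 316 [0.5062 0.0033] [0.5183 0.0041] [120  98  95  93  65  35  27  27  31  36  35  36  36  39  40  42  39  39
  40  30  35  76 218 227 226 224]
230 301 317 [ 0.5081 -0.0117] [ 0.5205 -0.0109] [ 94  93  95  94  90  46  26  23  20  29  26  22  23  25  25  30  30  25
  27  30  20  70 217 227 224 222]
250 301 317 [ 0.5095 -0.0272] [ 0.522  -0.0264] [117 117  98  93  91  54  27  23  22  20  22  26  25  26  24  28  25  28
  24  29  23  68 217 225 127  81]
270 301 316 [ 0.5108 -0.0433] [ 0.5229 -0.0425] [154 153 154 153 111  62  30  18  25  22  26  25  27  28  29  22  27  27
  23  24  23  76 229 233 234 234]
end [0.5081 0.0502 0.137 ]
[0.4255 0.0933 0.096 ]
[0.5818 0.1088 0.096 ]
[ 0.606  -0.1083  0.096 ]
[ 0.4462 -0.1217  0.096 ]
top bar ends [0.5051 0.0458 0.137 ] [ 0.5168 -0.0663  0.137 ]
[array([0.5816, 0.1055]), array([ 0.6019, -0.1102]), array([ 0.4445, -0.1273]), array([0.4231, 0.0879])]
```

>>> servo_tool:
  plan:
    - [1, [-0.2, 1.1, 0], [0.2, 0, -0.8]]
    - [1, [-0.1, 1.1, 0], [0.1, 0, -0.8]]
    - [1, [0, 0, 2.5], [0, 0, 0]]
    - [1, [0, 0, 2.5], [0, 0, 0]]
    - [1, [0, 0, 2.5], [0, 0, 0]]
    - [1, [0, 0, 0.5], [0, 0, 0]]
    - [1, [0, 0, 0], [0, 0, 0]]

```text
time_s: 3.22
tool_pos: [0.5087, 0.0151, 0.1366]
tool_rot: [-179.7, -0.7, 97.5]
force: [0.6, 0.3, 0.2]
grip_width: 0.0869
```

```bash
python3 -c "
from h import *
togo([.5138,-.0095,.112],95.6)"
```

```text
t 3.22 pos [0.5087 0.0151 0.1366] rot [-179.7   -0.7   97.5] w 0.0869 F [0.6 0.3 0.2]
togo cm [-2.53  0.2   2.43] turn [-0.3 -0.7  1.9] cm after turn [-2.49  0.27  2.46]
```

>>> servo_tool:
  plan:
    - [1, [-1.2, 0.1, 0], [-0.1, -0.3, 0.9]]
    - [1, [-1.2, 0.1, 0], [-0.1, -0.3, 0.9]]
    - [1, [0, 0, 0], [0, 0, 0]]

```text
time_s: 3.47
tool_pos: [0.5141, -0.0071, 0.1383]
tool_rot: [-179.9, -0.1, 95.9]
force: [0.5, -1.1, 0.7]
grip_width: 0.0871
```

```bash
python3 -c "
from h import *
togo([.5138,-.0095,.112],95.6);print(env.get_obs()['joint_velocities'])"
```

```text
t 3.47 pos [ 0.5141 -0.0071  0.1383] rot [-1.799e+02 -1.000e-01  9.590e+01] w 0.0871 F [ 0.5 -1.1  0.7]
togo cm [-0.24 -0.06  2.63] turn [-0.1 -0.1  0.3] cm after turn [-0.23 -0.06  2.63]
[-0.61969239 -1.08853933 -0.86259767 -0.97815996 -0.37194208  0.74475304
 -0.50528033]
```

>>> servo_tool:
  plan:
    - [1, [-0.2, 0, 1.0], [0, 0, 0.2]]
    - [1, [0, 0, 1.2], [0, 0, 0]]
    - [1, [0, 0, 0.4], [0, 0, 0]]
    - [0, [0, 0, 0], [0, 0, 0]]
    - [0, [0, 0, 0], [0, 0, 0]]
    - [0, [0, 0, 0], [0, 0, 0]]
    - [0, [0, 0, 0], [0, 0, 0]]
    - [0, [0, 0, 0], [0, 0, 0]]
    - [0, [0, 0, 0], [0, 0, 0]]

```text
time_s: 4.22
tool_pos: [0.5165, -0.0103, 0.1124]
tool_rot: [179.8, -0.2, 95.5]
force: [0.2, -0.3, 0.6]
grip_width: 0.0545
```

```bash
python3 -c "
from h import *
togo([.5138,-.0095,.112],95.6)
# arc rows
q=np.linspace(0,2.27,17);x=8.5-9.4*np.cos(q+.436);z=9.4*np.sin(q+.436)-4
print(np.c_[q[1:],np.diff(x),-np.diff(z),x[1:],z[1:]].round(2))"
```

```text
t 4.22 pos [ 0.5165 -0.0103  0.1124] rot [179.8  -0.2  95.5] w 0.0545 F [ 0.2 -0.3  0.6]
togo cm [ 0.1  -0.26  0.04] turn [ 0.2 -0.2 -0.1] cm after turn [ 0.1  -0.26  0.04]
[[ 0.14  0.65 -1.16  0.63  1.13]
 [ 0.28  0.81 -1.06  1.43  2.2 ]
 [ 0.43  0.95 -0.94  2.38  3.13]
 [ 0.57  1.07 -0.79  3.45  3.93]
 [ 0.71  1.17 -0.63  4.62  4.56]
 [ 0.85  1.25 -0.46  5.87  5.02]
 [ 0.99  1.3  -0.28  7.17  5.31]
 [ 1.14  1.33 -0.09  8.5   5.4 ]
 [ 1.28  1.33  0.09  9.83  5.31]
 [ 1.42  1.3   0.28 11.13  5.02]
 [ 1.56  1.25  0.46 12.38  4.56]
 [ 1.7   1.17  0.64 13.55  3.93]
 [ 1.84  1.07  0.79 14.62  3.13]
 [ 1.99  0.95  0.94 15.57  2.19]
 [ 2.13  0.8   1.06 16.38  1.13]
 [ 2.27  0.65  1.17 17.02 -0.03]]
```

>>> servo_tool:
  plan:
    - [0, [0, -0.2, 0], [0, 0, 0]]
    - [0, [0, 0, 0], [0, 0, 0]]
    - [0, [0, 0, 0], [0, 0, 0]]
    - [0, [0, 0, 0], [0, 0, 0]]
    - [0, [0, 0, 0], [0, 0, 0]]
    - [0, [0, 0, 0], [0, 0, 0]]
    - [0, [0, 0, 0], [0, 0, 0]]
    - [0, [0, 0, 0], [0, 0, 0]]
    - [0, [0, 0, 0], [0, 0, 0]]

```text
time_s: 4.97
tool_pos: [0.5139, -0.0101, 0.1131]
tool_rot: [179.8, -0.3, 95.5]
force: [-1.1, -0.8, 0.5]
grip_width: 0.0115
```

The fingers hold the bar (11.5 mm). Starting the arc.

>>> servo_tool:
  plan:
    - [0, [0, 0.65, -1.15], [0, 0, 0]]
    - [0, [0, 0.8, -1.05], [0, 0, 0]]
    - [0, [0, 0.95, -0.95], [0, 0, 0]]
    - [0, [0, 1.05, -0.8], [0, 0, 0]]
    - [0, [0, 0, 0], [0, 0, 0]]

```text
time_s: 5.38
tool_pos: [0.5431, -0.0072, 0.1491]
tool_rot: [-179.4, -0.3, 95.5]
force: [-1.3, 0.4, 0.7]
grip_width: 0.0119
```

```bash
cat >> h.py <<'E'
def arc(q,P0=(.5139,-.0101,.1131),yaw=5.6):
    a=np.radians(yaw);s=.085-.094*np.cos(q+.436);return np.array(P0)+[s*np.cos(a),s*np.sin(a),.094*np.sin(q+.436)-.040]
def nearest():
    p=env.get_obs()["tool_pos"];Q=np.linspace(0,2.27,500);D=[np.linalg.norm(arc(q)-p) for q in Q];print("q~",Q[np.argmin(D)].round(2),"off",min(D).round(4))
E
python3 -c "
from h import *
nearest();togo(arc(.85),95.5)"
```

```text
q~ 0.5 off 0.0003
t 5.38 pos [ 0.5431 -0.0072  0.1491] rot [-179.4   -0.3   95.5] w 0.0119 F [-1.3  0.4  0.7]
togo cm [ 0.01  2.91 -1.45] turn [-0.6 -0.3  0. ] cm after turn [ 0.01  2.92 -1.42]
```

>>> servo_tool:
  plan:
    - [0, [0, 1.4, -0.8], [-0.3, -0.1, 0]]
    - [0, [0, 1.45, -0.6], [-0.2, 0, 0]]
    - [0, [0, 1.3, -0.3], [0, 0, 0]]
    - [0, [0, 1.3, -0.1], [0, 0, 0]]
    - [0, [0, 1.3, 0.1], [0, 0, 0]]
    - [0, [0, 1.3, 0.3], [0, 0, 0]]
    - [0, [0, 1.25, 0.45], [0, 0, 0]]
    - [0, [0, 0, 0], [0, 0, 0]]

```text
time_s: 6.05
tool_pos: [0.6347, 0.0018, 0.1599]
tool_rot: [-179.6, -0.4, 95.5]
force: [1.6, 0.9, -1.7]
grip_width: 0.0116
```

```bash
python3 -c "
from h import *
nearest();togo(arc(1.85),95.5);togo(arc(2.25),95.5)"
```

```text
q~ 1.53 off 0.0001
t 6.05 pos [0.6347 0.0018 0.1599] rot [-179.6   -0.4   95.5] w 0.0116 F [ 1.6  0.9 -1.7]
togo cm [-0.01  2.53  1.56] turn [-0.4 -0.4  0. ] cm after turn [-0.    2.52  1.58]
t 6.05 pos [0.6347 0.0018 0.1599] rot [-179.6   -0.4   95.5] w 0.0116 F [ 1.6  0.9 -1.7]
togo cm [-0.03  4.83  4.51] turn [-0.4 -0.4  0. ] cm after turn [0.   4.8  4.54]
```

>>> servo_tool:
  plan:
    - [0, [0, 1.3, 0.7], [-0.2, -0.2, 0]]
    - [0, [0, 1.2, 0.85], [-0.2, -0.2, 0]]
    - [0, [0, 0.95, 0.95], [0, 0, 0]]
    - [0, [0, 0.8, 1.0], [0, 0, 0]]
    - [0, [0, 0.4, 0.7], [0, 0, 0]]
    - [0, [0, 0, 0], [0, 0, 0]]

```text
time_s: 6.55
tool_pos: [0.6818, 0.0064, 0.1157]
tool_rot: [179.8, -0.0, 95.4]
force: [3.9, 1.4, -1.5]
grip_width: 0.0114
```

```bash
python3 -c "
from h import *
nearest();togo(arc(2.27),95.5)"
```

```text
q~ 2.23 off 0.0001
t 6.55 pos [0.6818 0.0064 0.1157] rot [179.8  -0.   95.4] w 0.0114 F [ 3.9  1.4 -1.5]
togo cm [-0.    0.15  0.3 ] turn [ 0.2 -0.  -0.1] cm after turn [-0.    0.15  0.3 ]
```

The tray is at q≈2.23. I'll release the bar and lift.

>>> servo_tool:
  plan:
    - [0.55, [0, 0, 0], [0, 0, 0]]
    - [0.55, [0, 0, 0], [0, 0, 0]]
    - [0.55, [0, 0, 0], [0, 0, 0]]
    - [0.55, [0, 0, 0], [0, 0, 0]]
    - [0.55, [0, 0, 0], [0, 0, 0]]
    - [0.55, [0, 0, 0], [0, 0, 0]]
    - [0.6, [0, 0, -2], [0, 0, 0]]
    - [0.8, [0, 0, -3], [0, 0, 0]]
    - [1, [0, 0, -3], [0, 0, 0]]
    - [1, [0, 0, -3], [0, 0, 0]]
    - [1, [0, 0, -1], [0, 0, 0]]
  force: 40

```text
time_s: 7.47
tool_pos: [0.6746, 0.0061, 0.2369]
tool_rot: [-179.5, -0.1, 95.3]
force: [0.8, 0.1, 1.1]
grip_width: 0.0713
```

```bash
python3 - <<'E'
from m import *
c=cam("top");im=c["image"];h=cv2.cvtColor(im,cv2.COLOR_BGR2HSV)
for z in(.02,.03): print("px cross",plane(c,179.2,211.8,z),"branch end",plane(c,157.5,212.7,z),"run ends",plane(c,177.7,192.5,z),plane(c,181.2,229.5,z))
togo([.425,.29,.2],95.5)
cv2.imwrite("pics/top2.png",im)
E
```

```text
px cross [0.41733154 0.29375918 0.02      ] branch end [0.41596063 0.35192141 0.02      ] run ends [0.46901563 0.29742537 0.02      ] [0.37010682 0.28882653 0.02      ]
px cross [0.41679929 0.29161836 0.03      ] branch end [0.41544078 0.34925438 0.03      ] run ends [0.46801578 0.29525138 0.03      ] [0.37000183 0.28673034 0.03      ]
t 7.52 pos [0.675  0.006  0.2374] rot [-1.795e+02 -1.000e-01  9.530e+01] w 0.0751 F [0.5 0.3 1.2]
togo cm [ 30.58 -22.23   3.99] turn [-0.5 -0.1 -0.2] cm after turn [ 30.66 -22.16   3.74]
```

View pics/top2.png

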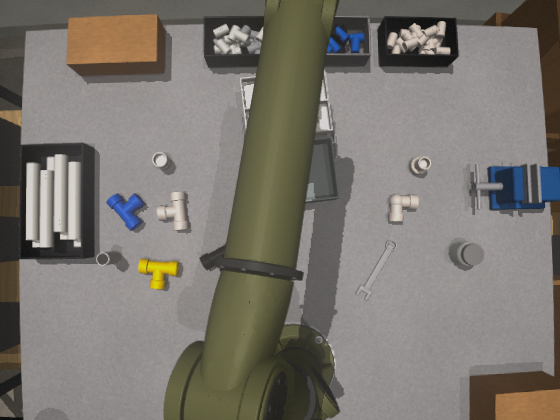

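Top view 2: the tray is standing open behind the box (around (290,105)), the compartment is exposed at (318,172), and the white tee is unmoved at (177,211). Moving toward the tee.

>>> servo_tool:
  plan:
    - [1, [2.9, -2.6, 0.2], [0, 0, 0]]
    - [1, [2.9, -2.6, 0.2], [0, 0, 0]]
    - [1, [2.9, -2.6, 0.2], [0, 0, 0]]
    - [1, [2.9, -2.6, 0.2], [0, 0, 0]]
    - [1, [2.9, -2.6, 0.2], [0, 0, 0]]
    - [1, [2.9, -2.6, 0.2], [0, 0, 0]]
    - [1, [2.9, -2.6, 0.2], [0, 0, 0]]
    - [1, [2.9, -2.6, 0.2], [0, 0, 0]]
    - [1, [2.0, -1.8, 0.2], [0, 0, 0]]
    - [1, [0, 0, 0], [0, 0, 0]]
    - [1, [0, 0, 0], [0, 0, 0]]

```text
time_s: 8.43
tool_pos: [0.4087, 0.2402, 0.2043]
tool_rot: [-178.8, 0.6, 95.3]
force: [1.4, -0.3, -0.1]
grip_width: 0.0868
```

```bash
python3 - <<'E'
from h import *
togo([.417,.335,.2],95.5)
c=cam("wrist");cv2.imwrite("pics/w2.png",c["image"]);print(proj(c,[.418,.295,.02]))
E
```

```text
t 8.43 pos [0.4087 0.2402 0.2043] rot [-178.8    0.6   95.3] w 0.0868 F [ 1.4 -0.3 -0.1]
togo cm [9.37 1.71 0.29] turn [-1.2  0.6 -0.2] cm after turn [9.36 1.73 0.43]
[297.75856912 136.01871551]
```

View pics/w2.png

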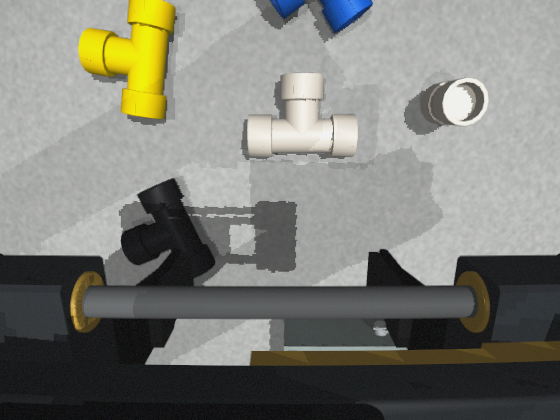

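The wrist view shows the tee with its run from (245,136) to (357,134) and its branch up to (301,74). The blue, yellow and black tees and the white coupling stand clear of it.

```bash
python3 - <<'E'
from m import *
c=cam("wrist");im=c["image"]
for n,p in dict(L=(245,137),Rr=(357.5,134),B=(300.5,73),bl=(281,85),br=(323.5,85)).items(): print(n,plane(c,*p,.02)[:2],plane(c,*p,.03)[:2])
h=cv2.cvtColor(im,cv2.COLOR_BGR2HSV);roi=np.zeros(im.shape[:2],bool);roi[60:170,230:370]=1
m=comp((h[...,2]>185)&(h[...,1]<60)&roi,300,125)
ys,xs=np.nonzero(m);P=np.array([plane(c,x,y,.025)[:2] for x,y in zip(xs,ys)])
print(m.sum(),xs.min(),xs.max(),ys.min(),ys.max());r=cv2.minAreaRect((P*1000).astype(np.float32));print(r)
E
```

```text
L [0.3673775  0.28953042] [0.3685071  0.29026812]
Rr [0.4740468  0.30241723] [0.4720858  0.30278155]
B [0.41423453 0.35182796] [0.41400651 0.35076066]
bl [0.39741719 0.33977612] [0.39767643 0.33905801]
br [0.43643489 0.34337211] [0.43556365 0.34254981]
3937 248 332 72 152
((406.7707824707031, 315.661865234375), (79.948486328125, 70.32440185546875), 8.3602876663208)
```

>>> servo_tool:
  plan:
    - [1, [3.2, 0.6, 0], [-0.4, 0.2, -0.3]]
    - [1, [3.2, 0.6, 0], [-0.4, 0.2, -0.3]]
    - [1, [3.1, 0.6, 0], [-0.4, 0.2, -0.1]]
    - [1, [0, 0, 2], [0, 0, 0]]
    - [1, [0, 0, 3], [0, 0, 0]]
    - [1, [0, 0, 3], [0, 0, 0]]
    - [1, [0, 0, 3], [0, 0, 0]]
    - [1, [0, 0, 1], [0, 0, 0]]
    - [1, [0, 0, 0], [0, 0, 0]]

```text
time_s: 9.28
tool_pos: [0.4364, 0.3287, 0.0792]
tool_rot: [179.4, 0.2, 94.3]
force: [0.7, 0.3, 0.7]
grip_width: 0.0869
```

```bash
python3 -c "
from h import *
togo([.416,.337,.006],96)"
```

```text
t 9.28 pos [0.4364 0.3287 0.0792] rot [179.4   0.2  94.3] w 0.0869 F [0.7 0.3 0.7]
togo cm [ 1.01 -2.05  7.29] turn [ 0.6  0.2 -1.7] cm after turn [ 1.04 -1.94  7.32]
```

>>> servo_tool:
  plan:
    - [1, [0.5, -1.0, 0], [0.3, 0.1, -0.8]]
    - [1, [0.5, -1.0, 0], [0.3, 0.1, -0.8]]
    - [1, [0, 0, 1.5], [0, 0, 0]]
    - [1, [0, 0, 1.5], [0, 0, 0]]
    - [1, [0, 0, 0.5], [0, 0, 0]]
    - [1, [0, 0, 0], [0, 0, 0]]

```text
time_s: 9.78
tool_pos: [0.4177, 0.341, 0.0514]
tool_rot: [179.6, -0.6, 96.0]
force: [-0.3, -0.5, -0.3]
grip_width: 0.0869
```

```bash
python3 -c "
from h import *
togo([.416,.337,.006],96)"
```

```text
t 9.78 pos [0.4177 0.341  0.0514] rot [179.6  -0.6  96. ] w 0.0869 F [-0.3 -0.5 -0.3]
togo cm [-0.43 -0.24  4.53] turn [ 0.4 -0.6  0. ] cm after turn [-0.38 -0.21  4.54]
```

>>> servo_tool:
  plan:
    - [1, [-0.4, -0.2, 1.0], [0.4, -0.6, 0]]
    - [1, [0, 0, 1.4], [0, 0, 0]]
    - [1, [0, 0, 1.2], [0, 0, 0]]
    - [1, [0, 0, 0.4], [0, 0, 0]]
    - [1, [0, 0, 0], [0, 0, 0]]

```text
time_s: 10.2
tool_pos: [0.4175, 0.3403, 0.014]
tool_rot: [179.8, -0.3, 96.2]
force: [0.4, 0.2, 0.1]
grip_width: 0.0873
```

```bash
python3 -c "
from h import *
togo([.416,.337,.006],96)"
```

```text
t 10.2 pos [0.4175 0.3403 0.014 ] rot [179.8  -0.3  96.2] w 0.0873 F [0.4 0.2 0.1]
togo cm [-0.31 -0.19  0.8 ] turn [ 0.2 -0.3  0.2] cm after turn [-0.31 -0.19  0.8 ]
```

Final few mm, then close.

>>> servo_tool:
  plan:
    - [1, [-0.3, -0.2, 0.4], [0.2, -0.3, 0.2]]
    - [1, [0, 0, 0.3], [0, 0, 0]]
    - [0.3, [0, 0, 0], [0, 0, 0]]
    - [0.3, [0, 0, 0], [0, 0, 0]]
    - [0.3, [0, 0, 0], [0, 0, 0]]
    - [0.3, [0, 0, 0], [0, 0, 0]]
    - [0.3, [0, 0, 0], [0, 0, 0]]
    - [0.3, [0, 0, 0], [0, 0, 0]]
    - [0.3, [0, 0, 0], [0, 0, 0]]
    - [0.3, [0, 0, 0], [0, 0, 0]]
    - [0.3, [0, 0, 0], [0, 0, 0]]
    - [0.3, [0, 0, 0], [0, 0, 0]]
    - [0.3, [0, 0, 0], [0, 0, 0]]
    - [0.3, [0, 0, 0], [0, 0, 0]]

```text
time_s: 11.37
tool_pos: [0.417, 0.3375, 0.0083]
tool_rot: [179.9, -0.0, 95.9]
force: [-0.1, -0.1, 0.6]
grip_width: 0.039
```

The grip closed at 39 mm on the branch socket. Lifting and turning.

>>> servo_tool:
  plan:
    - [0.3, [0, 0, -1.5], [0, 0, 0]]
    - [0.3, [0, 0, -2.5], [0, 0, 0]]
    - [0.3, [0, 0, -3], [0, 0, 0]]
    - [0.3, [0, 0, -3], [0, 0, 0]]
    - [0.3, [0, 0, -3], [0, 0, 0]]
    - [0.3, [0, 0, -2.5], [0, 0, 0]]
    - [0.3, [0, 0, 0], [0, 0, -6.9]]
    - [0.3, [0, 0, 0], [0, 0, -6.9]]
    - [0.3, [0, 0, 0], [0, 0, -6.9]]
    - [0.3, [0, 0, 0], [0, 0, -6.9]]
    - [0.3, [0, 0, 0], [0, 0, -6.9]]
    - [0.3, [0, 0, 0], [0, 0, -6.9]]
    - [0.3, [0, 0, 0], [0, 0, -6.9]]
    - [0.3, [0, 0, 0], [0, 0, -6.9]]
    - [0.3, [0, 0, 0], [0, 0, -6.9]]
    - [0.3, [0, 0, 0], [0, 0, -6.9]]
    - [0.3, [0, 0, 0], [0, 0, -6.9]]
    - [0.3, [0, 0, 0], [0, 0, -6.9]]
    - [0.3, [0, 0, 0], [0, 0, -6.9]]

```text
time_s: 12.95
tool_pos: [0.4127, 0.3332, 0.1662]
tool_rot: [-179.7, -0.4, -171.2]
force: [-0.8, -0.5, -0.9]
grip_width: 0.0394
```

```bash
python3 - <<'E'
from h import *
togo([.492,-.012,.16],185.6)
c=cam("wrist");cv2.imwrite("pics/w3.png",c["image"])
E
```

```text
t 12.95 pos [0.4127 0.3332 0.1662] rot [-179.7   -0.4 -171.2] w 0.0394 F [-0.8 -0.5 -0.9]
togo cm [ -2.56 -35.32   0.78] turn [-0.3 -0.4  3.2] cm after turn [ -4.52 -35.13   0.62]
```

View pics/w3.png

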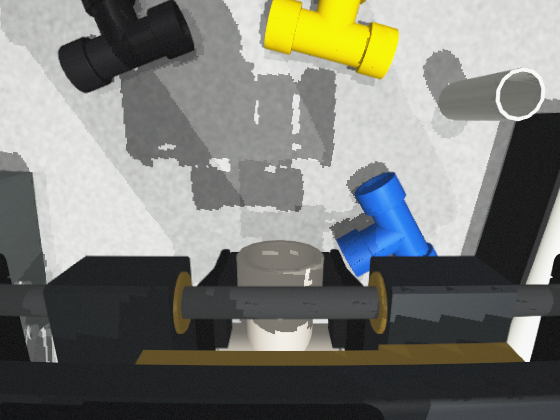

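The tee hangs level in the jaws, with its branch mouth at (280,255). Carrying it over the compartment.

>>> servo_tool:
  plan:
    - [0.3, [-0.3, -3.9, 0], [0, 0, 0.5]]
    - [0.3, [-0.3, -3.9, 0.1], [0, 0, 0.5]]
    - [0.3, [-0.4, -3.9, 0.1], [0, 0, 0.5]]
    - [0.3, [-0.5, -3.9, 0.1], [0, 0, 0.5]]
    - [0.3, [-0.5, -3.9, 0.1], [0, 0, 0.5]]
    - [0.3, [-0.5, -3.9, 0.1], [0, 0, 0.5]]
    - [0.3, [-0.5, -3.9, 0.1], [0, 0, 0.2]]
    - [0.3, [-0.5, -3.9, 0], [0, 0, 0]]
    - [0.3, [-0.5, -3.0, 0], [0, 0, 0]]
    - [0.3, [0, 0, 0], [0, 0, 0]]
    - [0.3, [0, 0, 0], [0, 0, 0]]

```text
time_s: 13.92
tool_pos: [0.4932, -0.0155, 0.1594]
tool_rot: [-179.8, -0.4, -175.7]
force: [0.7, 1.3, -2.0]
grip_width: 0.039
```

```bash
python3 - <<'E'
from h import *
togo([.492,-.012,.16],185.6)
c=cam("side");cv2.imwrite("pics/s3.png",cv2.resize(c["image"][130:290,170:400],None,fx=3,fy=3))
E
```

```text
t 13.92 pos [ 0.4932 -0.0155  0.1594] rot [-179.8   -0.4 -175.7] w 0.039 F [ 0.7  1.3 -2. ]
togo cm [ 0.1   0.36 -0.06] turn [-0.2 -0.4 -1.3] cm after turn [ 0.09  0.36 -0.06]
```

View pics/s3.png

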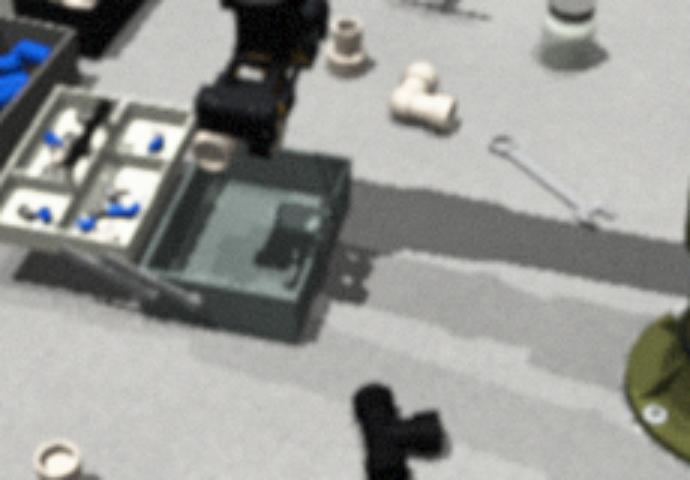

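The side crop shows the tray open at (95,170), the compartment clear, and the tee over it at (212,150). Lowering.

>>> servo_tool:
  plan:
    - [0.3, [0.1, 0.3, 0], [0, -0.4, -1.2]]
    - [0.3, [0, 0, 2], [0, 0, 0]]
    - [0.3, [0, 0, 3], [0, 0, 0]]
    - [0.3, [0, 0, 3], [0, 0, 0]]
    - [0.3, [0, 0, 2.5], [0, 0, 0]]
    - [0.3, [0, 0, 1], [0, 0, 0]]
    - [0.3, [0, 0, 0], [0, 0, 0]]

```text
time_s: 14.55
tool_pos: [0.4927, 0.0001, 0.0415]
tool_rot: [179.9, 0.3, -173.5]
force: [-0.0, 0.2, -1.2]
grip_width: 0.0392
```

```bash
python3 - <<'E'
from h import *
togo([.492,-.012,.014],185.6)
E
```

```text
t 14.55 pos [4.927e-01 1.000e-04 4.150e-02] rot [ 179.9    0.3 -173.5] w 0.0392 F [-0.   0.2 -1.2]
togo cm [ 0.22 -1.2   2.74] turn [0.1 0.3 0.9] cm after turn [ 0.19 -1.2   2.75]
```

>>> servo_tool:
  plan:
    - [0.3, [0.2, -1.2, 0.5], [0, 0.3, 0.9]]
    - [0.3, [0, 0, 1.2], [0, 0, 0]]
    - [0.3, [0, 0, 0.7], [0, 0, 0]]
    - [0.3, [0, 0, 0.2], [0, 0, 0]]
    - [0.3, [0, 0, 0], [0, 0, 0]]

```text
time_s: 14.97
tool_pos: [0.4947, -0.0101, 0.0164]
tool_rot: [179.8, 0.3, -174.2]
force: [-0.5, -0.3, -1.3]
grip_width: 0.0388
```

```bash
python3 - <<'E'
from h import *
togo([.492,-.012,.013],185.6)
E
```

```text
t 14.97 pos [ 0.4947 -0.0101  0.0164] rot [ 179.8    0.3 -174.2] w 0.0388 F [-0.5 -0.3 -1.3]
togo cm [ 0.29 -0.16  0.33] turn [0.2 0.3 0.2] cm after turn [ 0.28 -0.16  0.34]
```

>>> servo_tool:
  plan:
    - [0.3, [0, 0, 0.3], [0, 0, 0]]
    - [0.3, [0, 0, 0], [0, 0, 0]]
    - [0.8, [0, 0, 0], [0, 0, 0]]
    - [0.8, [0, 0, 0], [0, 0, 0]]
    - [0.8, [0, 0, 0], [0, 0, 0]]
    - [0.8, [0, 0, 0], [0, 0, 0]]
    - [0.8, [0, 0, 0], [0, 0, 0]]
    - [0.8, [0, 0, 0], [0, 0, 0]]
    - [0.8, [0, 0, -1], [0, 0, 0]]
    - [0.8, [0, 0, -2], [0, 0, 0]]
    - [0.8, [0, 0, -3], [0, 0, 0]]
    - [0.8, [0, 0, -4], [0, 0, 0]]
    - [0.8, [0, 0, -4], [0, 0, 0]]
    - [0.8, [0, 0, -4], [0, 0, 0]]
    - [0.8, [0, 0, -4], [0, 0, 0]]
    - [0.8, [0, 0, 0], [0, 0, 0]]

```text
time_s: 16.3
tool_pos: [0.4927, -0.0141, 0.2474]
tool_rot: [179.9, 0.4, -174.6]
force: [2.9, -0.4, 0.4]
grip_width: 0.0698
```

```bash
python3 - <<'E'
from h import *
togo(arc(2.27)+[0,0,.12],95.6)
c=cam("side");cv2.imwrite("pics/s4.png",cv2.resize(c["image"][130:290,170:400],None,fx=3,fy=3))
E
```

```text
t 16.3 pos [ 0.4927 -0.0141  0.2474] rot [ 179.9    0.4 -174.6] w 0.0698 F [ 2.9 -0.4  0.4]
togo cm [-19.16   0.25   1.58] turn [ 0.4  0.2 89.8] cm after turn [ 0.19 19.17  1.47]
```

View pics/s4.png

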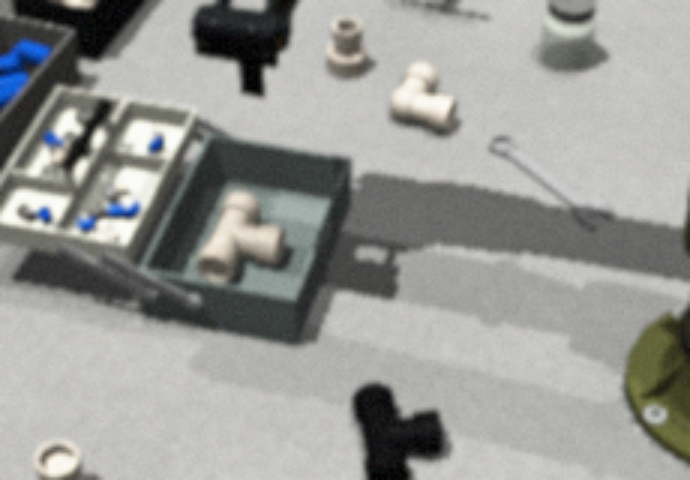

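The tee lies flat in the open compartment (crop (240,240)) and the tray is still open. Returning to the handle.

>>> servo_tool:
  plan:
    - [1, [0, 0, 0], [0, 0, 6.9]]
    - [1, [0, 0, 0], [0, 0, 6.9]]
    - [1, [0, 0, 0], [0, 0, 6.9]]
    - [1, [0, 0, 0], [0, 0, 6.9]]
    - [1, [0, 0, 0], [0, 0, 6.9]]
    - [1, [0, 0, 0], [0, 0, 6.9]]
    - [1, [0, 0, 0], [0, 0, 6.9]]
    - [1, [0, 0, 0], [0, 0, 6.9]]
    - [1, [0, 0, 0], [0, 0, 6.9]]
    - [1, [0, 0, 0], [0, 0, 6.9]]
    - [1, [0, 0, 0], [0, 0, 6.9]]
    - [1, [0, 0, 0], [0, 0, 6.9]]
    - [1, [0, 0, 0], [0, 0, 6.9]]
    - [1, [0, 3, 0], [0, 0, 0]]
    - [1, [0, 3, 0], [0, 0, 0]]
    - [1, [0, 3, 0], [0, 0, 0]]
    - [1, [0, 3, 0], [0, 0, 0]]
    - [1, [0, 3, 0], [0, 0, 0]]
    - [1, [0, 2, 0], [0, 0, 0]]
    - [1, [0, 0, 0], [0, 0, 0]]

```text
time_s: 18.02
tool_pos: [0.6529, -0.0122, 0.2224]
tool_rot: [-178.4, -0.2, 92.0]
force: [-0.8, 1.3, -0.3]
grip_width: 0.087
```

```bash
python3 - <<'E'
from h import *
togo(arc(2.27),95.6)
E
```

```text
t 18.02 pos [ 0.6529 -0.0122  0.2224] rot [-178.4   -0.2   92. ] w 0.087 F [-0.8  1.3 -0.3]
togo cm [ 1.73  3.4  10.88] turn [-1.6 -0.3 -3.6] cm after turn [ 1.57  3.21 10.96]
```

>>> servo_tool:
  plan:
    - [1, [0.8, 1.6, 0], [-0.8, -0.1, -1.8]]
    - [1, [0.8, 1.6, 0], [-0.8, -0.1, -1.8]]
    - [1, [0, 0, 1.5], [0, 0, 0]]
    - [1, [0, 0, 2.5], [0, 0, 0]]
    - [1, [0, 0, 2], [0, 0, 0]]
    - [1, [0, 0, 0], [0, 0, 0]]

```text
time_s: 18.52
tool_pos: [0.6804, 0.0024, 0.1539]
tool_rot: [-179.5, 0.2, 95.4]
force: [-0.9, 0.4, -1.2]
grip_width: 0.087
```

```bash
python3 - <<'E'
from h import *
togo(arc(2.27),95.6)
E
```

```text
t 18.52 pos [0.6804 0.0024 0.1539] rot [-179.5    0.2   95.4] w 0.087 F [-0.9  0.4 -1.2]
togo cm [0.4  0.37 4.11] turn [-0.5  0.2 -0.2] cm after turn [0.38 0.33 4.11]
```

>>> servo_tool:
  plan:
    - [1, [0.4, 0.35, 1.0], [-0.4, 0.2, -0.2]]
    - [1, [0, 0, 1.5], [0, 0, 0]]
    - [1, [0, 0, 1.2], [0, 0, 0]]
    - [1, [0, 0, 0.3], [0, 0, 0]]
    - [0, [0, 0, 0], [0, 0, 0]]
    - [0, [0, 0, 0], [0, 0, 0]]
    - [0, [0, 0, 0], [0, 0, 0]]
    - [0, [0, 0, 0], [0, 0, 0]]
    - [0, [0, 0, 0], [0, 0, 0]]
    - [0, [0, 0, 0], [0, 0, 0]]
    - [0, [0, 0, 0], [0, 0, 0]]
    - [0, [0, 0, 0], [0, 0, 0]]
    - [0, [0, 0, 0], [0, 0, 0]]
    - [0, [0, 0, 0], [0, 0, 0]]
    - [0, [0, 0, 0], [0, 0, 0]]
    - [0, [0, 0, 0], [0, 0, 0]]
    - [0, [0, 0, 0], [0, 0, 0]]
    - [0, [0, 0, 0], [0, 0, 0]]
    - [0, [0, 0, 0], [0, 0, 0]]
  force: 30

```text
time_s: 20.1
tool_pos: [0.6831, 0.0062, 0.1172]
tool_rot: [179.9, -0.1, 95.5]
force: [-0.5, -0.8, 0.7]
grip_width: 0.0117
```

```bash
python3 - <<'E'
from h import *
nearest();togo(arc(2.27),95.6)
E
```

```text
q~ 2.23 off 0.0017
t 20.1 pos [0.6831 0.0062 0.1172] rot [ 1.799e+02 -1.000e-01  9.550e+01] w 0.0117 F [-0.5 -0.8  0.7]
togo cm [0.02 0.02 0.44] turn [ 0.1 -0.1 -0.1] cm after turn [0.02 0.02 0.44]
```

Gripped again, about 4 mm higher on the bar. Reversing the arc.

>>> servo_tool:
  plan:
    - [0, [0, -0.65, -1.15], [0, 0, 0]]
    - [0, [0, -0.8, -1.05], [0, 0, 0]]
    - [0, [0, -0.95, -0.95], [0, 0, 0]]
    - [0, [0, -1.05, -0.8], [0, 0, 0]]
    - [0, [0, -1.15, -0.65], [0, 0, 0]]
    - [0, [0, 0, 0], [0, 0, 0]]

```text
time_s: 20.6
tool_pos: [0.638, 0.0018, 0.1626]
tool_rot: [179.5, 0.1, 95.5]
force: [-0.3, -2.1, -2.8]
grip_width: 0.0116
```

```bash
sed -i 's/\.1131)/.1175)/' h.py; python3 - <<'E'
from h import *
nearest();togo(arc(1.13),95.5)
E
```

```text
q~ 1.57 off 0.0003
t 20.6 pos [0.638  0.0018 0.1626] rot [1.795e+02 1.000e-01 9.550e+01] w 0.0116 F [-0.3 -2.1 -2.8]
togo cm [ 0.02 -4.   -0.92] turn [0.5 0.1 0.1] cm after turn [ 0.02 -4.01 -0.89]
```

>>> servo_tool:
  plan:
    - [0, [0, -1.3, -0.5], [0.3, 0, 0]]
    - [0, [0, -1.35, -0.3], [0.2, 0, 0]]
    - [0, [0, -1.35, -0.1], [0, 0, 0]]
    - [0, [0, -1.3, 0.1], [0, 0, 0]]
    - [0, [0, -1.3, 0.3], [0, 0, 0]]
    - [0, [0, -1.25, 0.45], [0, 0, 0]]
    - [0, [0, -1.15, 0.65], [0, 0, 0]]
    - [0, [0, 0, 0], [0, 0, 0]]

```text
time_s: 21.27
tool_pos: [0.5509, -0.0068, 0.1583]
tool_rot: [179.2, 0.1, 95.6]
force: [1.3, -0.8, -7.4]
grip_width: 0.0113
```

```bash
python3 - <<'E'
from h import *
nearest();togo(arc(.28),95.5);togo(arc(0),95.5)
E
```

```text
q~ 0.6 off 0.0004
t 21.27 pos [ 0.5509 -0.0068  0.1583] rot [1.792e+02 1.000e-01 9.560e+01] w 0.0113 F [ 1.3 -0.8 -7.4]
togo cm [ 0.04 -2.33  1.88] turn [0.8 0.1 0.1] cm after turn [ 0.03 -2.3   1.91]
t 21.27 pos [ 0.5509 -0.0068  0.1583] rot [1.792e+02 1.000e-01 9.560e+01] w 0.0113 F [ 1.3 -0.8 -7.4]
togo cm [ 0.04 -3.79  4.06] turn [0.8 0.1 0.1] cm after turn [ 0.03 -3.73  4.11]
```

>>> servo_tool:
  plan:
    - [0, [0, -1.2, 0.9], [0.4, 0, 0]]
    - [0, [0, -1.1, 1.0], [0.4, 0, 0]]
    - [0, [0, -0.75, 0.95], [0, 0, 0]]
    - [0, [0, -0.5, 0.8], [0, 0, 0]]
    - [0, [0, -0.1, 0.2], [0, 0, 0]]
    - [0, [0, 0, 0], [0, 0, 0]]

```text
time_s: 21.77
tool_pos: [0.5158, -0.0103, 0.121]
tool_rot: [179.9, 0.0, 95.6]
force: [-1.6, 0.1, -1.3]
grip_width: 0.0115
```

```bash
python3 - <<'E'
from h import *
nearest();togo(arc(0),95.5)
E
```

```text
q~ 0.05 off 0.0005
t 21.77 pos [ 0.5158 -0.0103  0.121 ] rot [179.9   0.   95.6] w 0.0115 F [-1.6  0.1 -1.3]
togo cm [ 0.04 -0.21  0.38] turn [0.1 0.  0.1] cm after turn [ 0.04 -0.21  0.38]
```

>>> servo_tool:
  plan:
    - [0, [0, -0.2, 0.4], [0, 0, 0]]
    - [0, [0, 0, 0.1], [0, 0, 0]]
    - [0, [0, 0, 0], [0, 0, 0]]

```text
time_s: 22.02
tool_pos: [0.5139, -0.0105, 0.1172]
tool_rot: [-180.0, -0.0, 95.6]
force: [-3.0, -0.4, -1.1]
grip_width: 0.0117
```

```bash
python3 - <<'E'
from h import *
nearest();togo(arc(0),95.5)
E
```

```text
q~ 0.0 off 0.0004
t 22.02 pos [ 0.5139 -0.0105  0.1172] rot [-180.    -0.    95.6] w 0.0117 F [-3.  -0.4 -1.1]
togo cm [ 0.04 -0.02 -0.  ] turn [-0.  -0.   0.1] cm after turn [ 0.04 -0.02 -0.  ]
```

Home. Release, lift clear, and back off for a look.

>>> servo_tool:
  plan:
    - [0.6, [0, 0, 0], [0, 0, 0]]
    - [0.6, [0, 0, 0], [0, 0, 0]]
    - [0.6, [0, 0, 0], [0, 0, 0]]
    - [0.6, [0, 0, 0], [0, 0, 0]]
    - [0.6, [0, 0, 0], [0, 0, 0]]
    - [0.6, [0, 0, 0], [0, 0, 0]]
    - [0.6, [0, 0, -1], [0, 0, 0]]
    - [0.6, [0, 0, -3], [0, 0, 0]]
    - [0.6, [0, 0, -4], [0, 0, 0]]
    - [0.6, [0, 0, -4], [0, 0, 0]]
    - [0.6, [4, 0, 0], [0, 0, 0]]
    - [0.6, [4, 0, 0], [0, 0, 0]]
    - [0.6, [4, 0, 0], [0, 0, 0]]
    - [0.6, [4, 0, 0], [0, 0, 0]]
    - [0.6, [4, 0, 0], [0, 0, 0]]
    - [0.6, [4, 0, 0], [0, 0, 0]]
    - [0.6, [4, 0, 0], [0, 0, 0]]
    - [0.6, [0, 0, 0], [0, 0, 0]]
    - [0.6, [0, 0, 0], [0, 0, 0]]

```text
time_s: 23.6
tool_pos: [0.4937, 0.2772, 0.2565]
tool_rot: [178.7, -0.3, 94.8]
force: [0.5, -1.9, 0.1]
grip_width: 0.0524
```

```bash
python3 - <<'E'
from h import *
togo([.5,.2,.2])
c=cam("top");im=c["image"];cv2.imwrite("pics/top5.png",cv2.resize(im[110:240,140:360],None,fx=3,fy=3))
E
```

```text
t 23.6 pos [0.4937 0.2772 0.2565] rot [178.7  -0.3  94.8] w 0.0524 F [ 0.5 -1.9  0.1]
togo cm [-7.78 -0.14  5.6 ] turn [ 1.3 -0.3  0.2] cm after turn [-7.75  0.01  5.65]
```

View pics/top5.png

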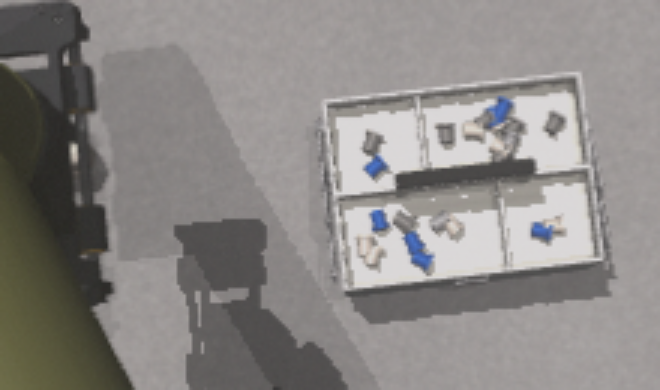

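The tray is closed. Its rim corners at (247.7,143.7) and (333.3,134.3) match the first picture within about 1 px, and the arm is clear.

```bash
python3 -c "
from h import *
print(env.sign_off())"
```

```text
the job is handed in; nothing more can be done
None
```

The tee is in the compartment, the tray is back home on the box, and I handed the job in shortly after 23.6 s of the 69 s. The hand-in reports no verdict, so this rests on my own checks.

- **Opening:** I gripped the handle bar and swung the tray along its arc to about 2.23 rad. I then released it and it stayed open.
- **Placing the tee:** I took the white tee by its branch socket, turned it, set it down in the compartment and let go. The side picture afterwards showed it lying flat inside with the tray still open.
- **Closing:** I gripped the bar again about 4 mm higher and brought the tray back. The measured tool pose matched home to about 0.5 mm.
- **Final look:** In the last top picture the tray's rim corners were within about 1 px of the first picture, and the gripper was clear of everything. The tee is hidden under the tray there, so I did not check it again after closing.

Wrist forces shown after the moves stayed under 10 N. One disagreement: my first reading of the tray's corners, from the top view, was about 7 mm off in x. I corrected it with the wrist camera before the grasp.

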